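# Clamp the sample can with the ratchet lever

## Task

The sample can stands under the raised clamp of the bench counter: work the red-knobbed ratchet lever back and forth between its two posts until the orange foot has come down and clamps the can firmly, feeling for the lever going clearly stiff and not forcing it further, because too much pressure crushes the can. Then leave the lever swung back against the yellow-capped post, let go, and leave the can and the other things on the desk where they stand.

Things in the scene. Friction and masses are not known exactly. Their poses are not given: they have to be found in the camera images.
- counter: Bench counter, fixed: black drum, 176 mm wide, 50 mm high, a grey clamping frame on it (two steel posts in front, one grey column behind, crosshead to 205 mm). Origin: centre of the drum's underside, on the vertical clamp axis; its -x axis is the front, with the small display, where the lever points in mid-swing; y to the left seen from the display side facing the counter.
- lever (a joint): Steel ratchet lever, turns about the vertical clamp axis 0.225 to 0.237 m over the desk. 0 = points along the counter's -x; grows clockwise seen from above (knob towards counter +y). Posts stop it at -0.62 (yellow cap) and +0.62 (black cap). Growing drives the screw (foot falls 6 mm per rad); falling clicks back freely, one tooth per 0.314 rad. Stays where left.
- lever_knob (a point): Middle of the upright red knob on the lever's end, 140 mm from the clamp axis, 0.261 m over the desk. Knob: 24 mm thick, from 0.243 to 0.285 m over the desk, bare lever bar (18 mm wide, top at 0.237 m) below. A push of about 7 N on the knob turns the free-running screw; once the foot presses on the can it rises steeply: 11 to 15 N is a firm clamp, over 19 N crushes the can. Swinging back takes about 2 N.
- lever_axis (a point): The lever's turning point: on the vertical clamp axis, 0.239 m over the desk. The steel rod of the ram stands up through it, to at most 0.28 m.
- foot: Orange round pressure foot, 52 mm across, 13 mm high, on the steel ram over the can. Origin: centre of its underside, which starts 11 to 25 mm over the can's lid. It comes down only by the ratchet, is stiffly sprung, and cannot be raised again by the lever. Once it stands on the can it stays still to the eye while the pressure grows fast, so the pressure must be felt at the lever.
- can: Round aluminium sample can with a white paper band, 82 mm across, 60 mm high, standing loose on the drum (50 mm over the desk) under the foot. Origin: centre of its underside. Not to be moved.
- mortar: Bystander: wooden mortar bowl, 100 mm across, 75 mm high, origin at the centre of its underside. Leave alone.
- spare_can: Bystander: aluminium can with a green band, 80 mm across, 60 mm high, origin at the centre of its underside. Leave alone.
- jar: Bystander: amber jar, 70 mm across, 90 mm high, origin at the centre of its underside. Leave alone.
- mouse: Bystander: black computer mouse on a grey pad, 105 by 62 mm, 22 mm high, origin at the centre of its underside. Leave alone.

How it is judged:
On the way:
1. the foot clamps the can with at least 60 N (contact force between foot and can above 60 N), for 0.2 s.
At the end, for the whole second after the job is handed in: The foot clamps the can with more than 60 N (never above 320 N); the lever rests within 0.17 rad of the yellow-capped post (joint below -0.45); the can is upright, at rest and within 12 mm of where it stood; nothing else on the desk has moved more than 30 mm (contact force between foot and can above 60 N and value of joint lever below -0.45 rad and velocity of joint lever below 0.05 rad/s and distance of can from where it was at the start of the episode below 0.012 m and angle between can's own z axis and vertical below 0.06 rad and linear speed of can below 0.02 m/s); the robot touches nothing.
It fails at once if the can is crushed: foot presses it with more than 320 N (contact force between foot and can above 320 N).
It fails at once if another thing on the desk is disturbed (moved more than 30 mm) (distance of any of mortar, spare_can, jar, mouse from where it was at the start of the episode above 0.03 m).
It also fails if it takes over 72 s, if anything falls off the work surface, if the arm or the gripper's body presses on something with over 40 N, if the wrist force passes 120 N, or if a joint passes its speed limit or range.

## Robot

A 6-joint arm with a two-finger parallel gripper is mounted at the origin on the work surface. World frame = base frame: x ahead of the robot, y to its left, z up, the work surface at z = 0. Lengths are in m, angles in rad, forces in N, time in s.
With the tool pointing down it reaches from about 0.375 to 0.975 m from the base axis. Payload 3.8 kg.
Tool frame: the origin (TCP) lies on the centre line of the jaws, within the pads' length; the fingertips stand 22 mm ahead of it and the grasp point (between the pads) lies 3 mm ahead of it (manip.tip_extent is the distance from the TCP to the fingertips, in m); z points along the fingers, y is the direction in which the jaws open and shut (so a half turn about z gives the same grasp; the last joint's range is limited). The gripper opens to 85 mm and grips with 20 to 120 N. Pads are 22 mm wide; open, the fingers measure 114 mm over their backs; the gripper's body (76 mm by 85 mm) begins 54 mm behind the grasp point. The pads swing forward as they close: fully open they stand 13 mm farther back than shut.
Start: joints at [1.122, 0.264, 1.604, -0, 1.274, -0.037], TCP at [0.27, 0.619, 0.253] pointing down, gripper open.
Joint ranges: [-2.63, 2.63], [-0.94, 2.18], [0.31, 2.57], [-1.31, 4.45], [0, 2.66], [-2.55, 2.55]. Speed limits (rad/s): [2.57, 2.57, 3.14, 3.14, 3.14, 3.14].

## Interface

Orientations are given as a rotation vector (axis times angle).
In Python, from station import status, eyes, order, manip gives the robot as it stands.
- The arm moves only by the shell command python3 -m inch 'ROWS' [OPENING] [FORCE]. ROWS is JSON, a list of rows, each an object with "travel": the shift along the world's x, y, z in cm, a list of three; "dr": the turn, a rotation vector about the world's x, y, z in degrees, a list of three. In form: [{"travel": [x, y, z], "dr": [rx, ry, rz]}, ...]. A call has 1 to 8 rows; each row shifts and turns the commanded pose from where the row before left it; what a row does not reach is not made up. A row lasts 1/12 s, in which the tool goes at most 41.7 mm and 7.16 degrees, less where a joint would pass 70% of its speed; a pose out of reach is approached as far as the arm can. A call is refused whole if a number of a shift passes 4.17 or a number of a turn 7.16, either way. A call with a gripper value outside its range is refused whole. OPENING is the closure, from -1 (fully open) to 1 (shut), set as the call begins (- or left out, the last holds). The fingers move at their own pace and stop on an object; FORCE is the grip in N (left out, the last holds). Time passes only in rows, so rows that do not move let the fingers close. It gives the time, the measured TCP pose, the force and the opening at its end, in the units of the state.
- status.observe(): the state, without advancing time (a new reading comes with each control period).
- eyes.camera(name): name is "side" or "top"; returns a dict with "color" (384x512x3 uint8, red, green, blue), "depth" (384x512 float32, m along the optical axis (not along the pixel's ray), 0 where there is no reading), "intrinsics" (3x3 intrinsics, pixels), "R" (3x3) and "t" (3): a world point X has camera coordinates R X + t. Camera axes: x right, y down, z forward; pixel columns grow to the right and rows downward; lengths in m; the calibration is good to about 2 mm. A picture is of the moment at which its call begins.
- order.finish_job(): hands the job in, once; it reports no verdict.
The state is a dict: "time": time; "joint_positions": joint angles; "joint_vel": joint speeds; "joint_efforts": joint torques, N m; "tcp_pos": TCP position; "orientation": TCP orientation; "force": force on the tool from outside, world axes, zero at the start; "ft_torque": the same for the moment, N m; "opening": finger opening in m.
Only numpy, scipy, OpenCV 4.12 (cv2) and the standard library are available. Lean on these libraries where they do the work, as an engineer would, in place of code of your own. Each camera call takes 0.05 s, during which the arm holds its last target.

## Working session

There is one attempt and no reset: what is moved stays moved. The work goes in short steps, Python scripts to look and compute and a shell command to move; the robot and the scene stay as the last step left them, time stands still between calls to the robot, and variables do not carry over. Pictures are saved under pics/ and viewed, and the job is handed in when it is done.

```bash
mkdir -p pics; ls
python3 - <<'E'
from station import status, eyes, order, manip
import cv2,numpy as np
print(status.observe())
for n in("top","side"):
    c=eyes.camera(n); cv2.imwrite(f"pics/{n}0.png",c["color"][:,:,::-1]); np.savez(f"pics/{n}0.npz",**c)
    print(n,c["intrinsics"],c["R"],c["t"])
E
```

```text
pics
{'time': 0.0, 'joint_positions': array([ 1.12212830e+00,  2.64758364e-01,  1.60538794e+00,  2.87715043e-05,
        1.27373997e+00, -3.69075339e-02]), 'joint_vel': array([ 0.00141451, -0.00109195, -0.00079763, -0.00030463, -0.00157202,
       -0.00073828]), 'joint_efforts': array([ 7.19931759e-04, -5.15120244e+01, -3.67311895e+01, -8.48916739e-05,
        1.31351617e-02,  1.46399407e-05]), 'tcp_pos': array([0.26984443, 0.61795037, 0.25195097]), 'orientation': array([-0.64212673, -3.07467616,  0.00348612]), 'force': array([-0.64928128,  0.69357236,  0.10747042]), 'ft_torque': array([-0.04970457, -0.04130173,  0.00239343]), 'opening': 0.08516268812761561}
top [[408.09473194   0.         255.40055949]
 [  0.         408.09473194 187.80246642]
 [  0.           0.           1.        ]] [[-4.31229269e-04 -9.99864495e-01 -1.64561513e-02]
 [-9.93471902e-01  2.30561280e-03 -1.14053777e-01]
 [ 1.14076264e-01  1.62995406e-02 -9.93338276e-01]] [0.00647973 0.5482789  1.20116429]
side [[464.72346201   0.         256.17087585]
 [  0.         464.72346201 190.34138515]
 [  0.           0.           1.        ]] [[ 0.99692515 -0.07821495 -0.00476039]
 [-0.06312906 -0.76568166 -0.6401143 ]
 [ 0.04642156  0.63844656 -0.76826495]] [-0.56642461  0.12751531  1.43418614]
```

View pics/top0.png

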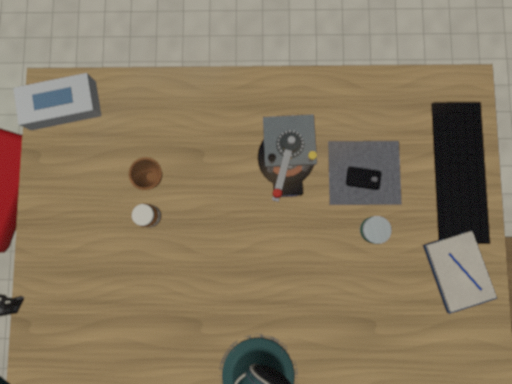

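View pics/side0.png

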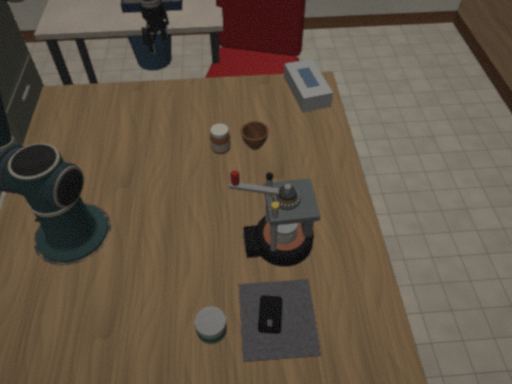

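The top view shows the counter at about (290,150), with the red knob at (277,194) and the yellow cap at (312,155). The gripper is at the left edge. I'll enlarge the crop and locate these.

```bash
cat > h.py <<'E'
import numpy as np,cv2
def ray(c,u,v,z):
    K,R,t=c["intrinsics"],c["R"],c["t"]
    d=R.T@np.linalg.inv(K)@[u,v,1]; o=-R.T@t
    return o+d*(z-o[2])/d[2]
def proj(c,X):
    p=c["intrinsics"]@(c["R"]@np.array(X)+c["t"]); return p[:2]/p[2]
E
python3 - <<'E'
from h import *
for n,(x,y,w,h) in {"top":(240,100,100,110),"side":(215,160,110,110)}.items():
    c=np.load(f"pics/{n}0.npz"); im=c["color"][y:y+h,x:x+w,::-1]
    cv2.imwrite(f"pics/{n}crop.png",cv2.resize(im,None,fx=5.4,fy=5.4,interpolation=cv2.INTER_CUBIC))
    col=c["color"].astype(int)
    red=(col[...,0]>130)&(col[...,1]<60)&(col[...,2]<60)
    yel=(col[...,0]>150)&(col[...,1]>120)&(col[...,2]<90)
    for nm,m in(("red",red),("yel",yel)):
        m2=np.zeros_like(m);m2[y:y+h,x:x+w]=m[y:y+h,x:x+w]
        v,u=np.nonzero(m2);print(n,nm,len(u),u.mean(),v.mean(),u.min(),u.max(),v.min(),v.max(), ray(c,u.mean(),v.mean(),.265))
E
```

```text
top red 39 276.7692307692308 192.46153846153845 274 280 190 195 [ 0.50990482 -0.05022268  0.265     ]
top yel 47 312.2340425531915 154.5531914893617 309 316 151 158 [ 0.60351939 -0.13805593  0.265     ]<stdin>:10: RuntimeWarning: Mean of empty slice.
  ret = ret.dtype.type(ret / rcount)
Traceback (most recent call last):
ValueError: zero-size array to reduction operation minimum which has no identity
```

Run:
```python
from h import *
n,(x,y,w,h)="side",(215,160,110,110)
c=np.load(f"pics/{n}0.npz"); im=c["color"][y:y+h,x:x+w,::-1]
cv2.imwrite(f"pics/{n}crop.png",cv2.resize(im,None,fx=5.4,fy=5.4,interpolation=cv2.INTER_CUBIC))
```

```text
(no output)
```

View pics/topcrop.png

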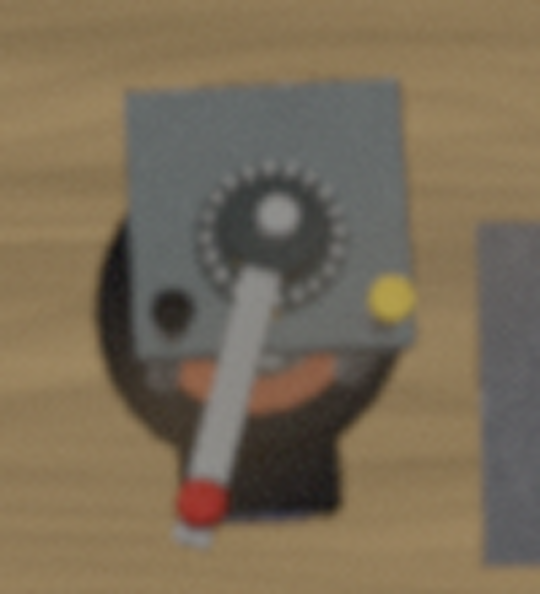

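View pics/sidecrop.png

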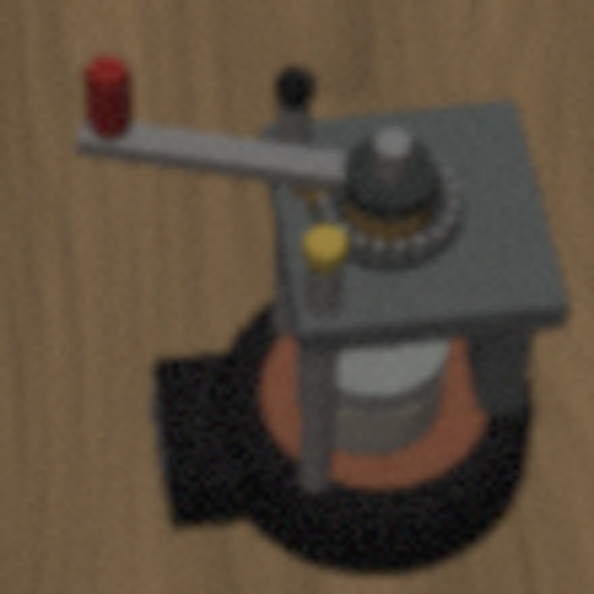

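Run:
```python
from h import *
t=np.load("pics/top0.npz"); s=np.load("pics/side0.npz")
T=lambda a,b,z:ray(t,240+(a+.5)/5.4-.5,100+(b+.5)/5.4-.5,z)
S=lambda a,b,z:ray(s,215+(a+.5)/5.4-.5,160+(b+.5)/5.4-.5,z)
kn=T(203,503,.285);print("knob",kn,S(108,70,.285))
for z in(.26,.275,.28):print("rod",z,T(278,214,z),S(393,140,z))
for z in(.24,.25,.26):print("yel",T(391,299,z),S(327,240,z),"blk",T(172,309,z),S(295,80,z))
P=[T(a,b,.205)for a,b in((125,92),(400,80),(413,345),(140,360))]
print(np.array(P))
for i,j in((0,1),(3,2),(0,3),(1,2)):
    d=P[j]-P[i];print(np.degrees(np.arctan2(d[1],d[0])))
```

```text
knob [ 0.50716857 -0.0504877   0.285     ] [ 0.50922517 -0.05349138  0.285     ]
rod 0.26 [ 0.64343844 -0.08680384  0.26      ] [ 0.64392533 -0.08753465  0.26      ]
rod 0.275 [ 0.63988713 -0.08571266  0.275     ] [ 0.64168095 -0.10015652  0.275     ]
rod 0.28 [ 0.63870336 -0.08534893  0.28      ] [ 0.64093282 -0.10436381  0.28      ]
yel [ 0.60741249 -0.14057056  0.24      ] [ 0.6080451  -0.13022566  0.24      ] blk [ 0.60303565 -0.03826514  0.24      ] [ 0.60267539 -0.02735608  0.24      ]
yel [ 0.60544622 -0.13932812  0.25      ] [ 0.60696205 -0.13800756  0.25      ] blk [ 0.60111246 -0.03802984  0.25      ] [ 0.60164942 -0.03623145  0.25      ]
yel [ 0.60347995 -0.13808569  0.26      ] [ 0.605879   -0.14578946  0.26      ] blk [ 0.59918928 -0.03779454  0.26      ] [ 0.60062345 -0.04510682  0.26      ]
[[ 0.71774961 -0.01661541  0.205     ]
 [ 0.72306549 -0.15107457  0.205     ]
 [ 0.5917244  -0.15513768  0.205     ]
 [ 0.58482233 -0.02352563  0.205     ]]
-87.73597231448927
-86.99801482890675
-177.02415771370073
-178.22808753190156
```

Fix: the axis is at about (0.643,-0.087), the knob at (0.508,-0.051), counter yaw is about 2.5° and lever q is about +0.30. I'll straddle the knob with half-open jaws set along the tangent. First I'll raise the arm and move over.

```bash
python3 -m inch '[{"travel":[0,0,4],"dr":[0,0,0]},{"travel":[0,0,4],"dr":[0,0,0]},{"travel":[0.5,-2,3],"dr":[0,0,0]},{"travel":[1.2,-3.4,0],"dr":[0,0,1]},{"travel":[1.2,-3.4,0],"dr":[0,0,1]},{"travel":[1.2,-3.4,0],"dr":[0,0,1]},{"travel":[1.2,-3.4,0],"dr":[0,0,1]},{"travel":[1.2,-3.4,0],"dr":[0,0,1]}]' 0.1
python3 -m inch '[{"travel":[1.2,-3.4,0],"dr":[0,0,1]},{"travel":[1.2,-3.4,0],"dr":[0,0,1]},{"travel":[1.2,-3.4,0],"dr":[0,0,1]},{"travel":[1.2,-3.4,0],"dr":[0,0,0.7]},{"travel":[1.2,-3.4,0],"dr":[0,0,0]},{"travel":[1.2,-3.4,0],"dr":[0,0,0]},{"travel":[1.2,-3.4,0],"dr":[0,0,0]},{"travel":[1.2,-3.4,0],"dr":[0,0,0]}]'
python3 -m inch '[{"travel":[1.2,-3.4,0],"dr":[0,0,0]},{"travel":[1.2,-3.4,0],"dr":[0,0,0]},{"travel":[1.2,-3.4,0],"dr":[0,0,0]},{"travel":[1.2,-3.4,0],"dr":[0,0,0]},{"travel":[1.2,-3.4,0],"dr":[0,0,0]},{"travel":[0.5,-2,0],"dr":[0,0,0]},{"travel":[0,0,0],"dr":[0,0,0]},{"travel":[0,0,0],"dr":[0,0,0]}]'
```

```text
time: 0.77
tcp_pos: [0.3352, 0.4268, 0.3627]
orientation: [-0.505, -3.1, 0.001]
force: [0.6, 0.4, -0.0]
opening: 0.0384
time: 1.43
tcp_pos: [0.431, 0.1548, 0.3629]
orientation: [-0.407, -3.115, 0.0]
force: [1.3, 0.4, 0.1]
opening: 0.0383
time: 2.1
tcp_pos: [0.496, -0.0343, 0.3626]
orientation: [-0.411, -3.113, -0.001]
force: [-0.4, 0.1, 0.5]
opening: 0.0388
```

```bash
python3 -m inch '[{"travel":[1.2,-1.7,0],"dr":[0,0,0]},{"travel":[0,0,-2],"dr":[0,0,0]},{"travel":[0,0,-2],"dr":[0,0,0]},{"travel":[0,0,0],"dr":[0,0,0]}]'
python3 - <<'E'
from station import eyes
from h import *
ims=[]
for n,(x,y,w,h) in {"top":(230,100,110,120),"side":(200,110,110,120)}.items():
    c=eyes.camera(n); ims.append(cv2.resize(c["color"][y:y+h,x:x+w,::-1],None,fx=3.6,fy=3.6,interpolation=cv2.INTER_CUBIC))
cv2.imwrite("pics/a1.png",np.hstack(ims))
E
```

```text
time: 2.43
tcp_pos: [0.5057, -0.0489, 0.3188]
orientation: [-0.404, -3.108, -0.001]
force: [-0.3, 0.1, -0.5]
opening: 0.0389
```

View pics/a1.png

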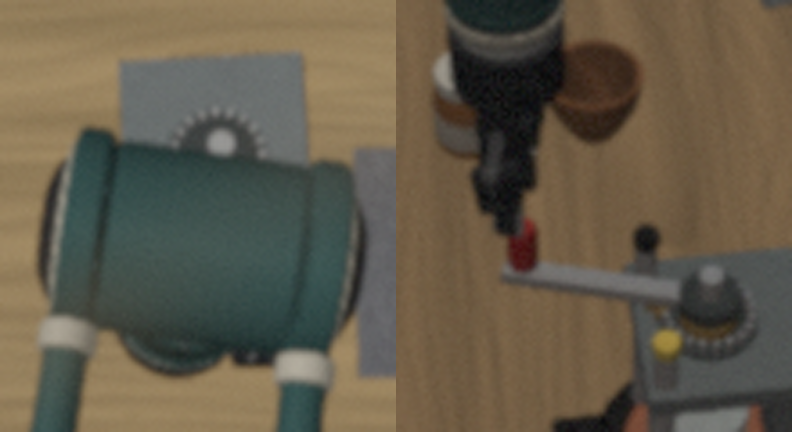

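In the side view the fingers hang just above the knob at (521,245), straddling it. Next I descend.

```bash
python3 -m inch '[{"travel":[0.2,0,-1.6],"dr":[0,0,0]},{"travel":[0,-0.1,-1.6],"dr":[0,0,0]},{"travel":[0,0,-1.4],"dr":[0,0,0]},{"travel":[0,0,0],"dr":[0,0,0]},{"travel":[0,0,0],"dr":[0,0,0]}]'
python3 - <<'E'
from station import eyes
from h import *
n,(x,y,w,h)="side",(200,110,110,120)
c=eyes.camera(n); cv2.imwrite("pics/a2.png",cv2.resize(c["color"][y:y+h,x:x+w,::-1],None,fx=5,fy=5,interpolation=cv2.INTER_CUBIC))
E
```

```text
time: 2.95
tcp_pos: [0.5102, -0.0508, 0.278]
orientation: [0.406, 3.115, 0.0]
force: [-0.1, 0.7, 0.1]
opening: 0.0385
```

View pics/a2.png

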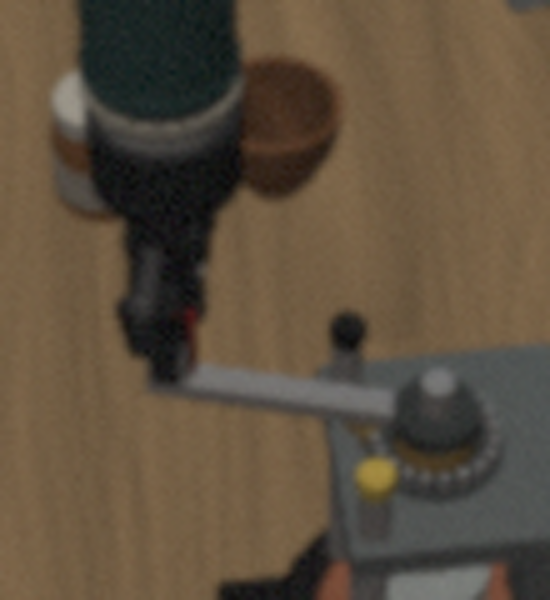

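```bash
cat > st.py <<'E'
from station import status
from scipy.spatial.transform import Rotation as Ro
import numpy as np
A=np.array([.643,-.087])
s=status.observe();p=s["tcp_pos"];d=p[:2]-A;a=np.degrees(np.arctan2(d[1],d[0]))%360
y=Ro.from_rotvec(s["orientation"]).as_matrix()[:,1];f=s["force"]
tang=np.array([np.sin(np.radians(a)),-np.cos(np.radians(a))]) # forward (clockwise)
rad=d/np.linalg.norm(d)
print("t %.2f ang %.1f r %.4f z %.4f yaw %.1f Fback %.1f Frad %.1f Fz %.1f j6 %.2f"%(s["time"],a,np.linalg.norm(d),p[2],np.degrees(np.arctan2(y[1],y[0]))%180,-f[:2]@tang,f[:2]@rad,f[2],s["joint_positions"][5]))
E
cat > plan.py <<'E'
import sys,numpy as np
from station import status
A=np.array([.643,-.087]);p=status.observe()["tcp_pos"][:2]
for b in map(float,sys.argv[1:]):
    q=A+.139*np.array([np.cos(np.radians(b)),np.sin(np.radians(b))]);print(b,np.round((q-p)*100,2));p=q
E
python3 st.py; python3 plan.py 160 155 150 146 144; echo; python3 plan.py 165 $(seq 170 6 224)
```

```text
t 3.00 ang 164.8 r 0.1370 z 0.2789 yaw 75.1 Fback -0.5 Frad 0.3 Fz -0.3 j6 -1.46
160.0 [0.16 1.15]
155.0 [0.46 1.12]
150.0 [0.56 1.08]
146.0 [0.51 0.82]
144.0 [0.28 0.4 ]

165.0 [-0.21 -0.  ]
170.0 [-0.26 -1.18]
176.0 [-0.18 -1.44]
182.0 [-0.03 -1.45]
188.0 [ 0.13 -1.45]
194.0 [ 0.28 -1.43]
200.0 [ 0.43 -1.39]
206.0 [ 0.57 -1.34]
212.0 [ 0.71 -1.27]
218.0 [ 0.83 -1.19]
224.0 [ 0.95 -1.1 ]
```

```bash
python3 -m inch '[{"travel":[0,0,-0.6],"dr":[0,0,0]},{"travel":[0.1,1.1,0],"dr":[0,0,-5]},{"travel":[0.45,1.1,0],"dr":[0,0,-5]},{"travel":[0.55,1.1,0],"dr":[0,0,-5]},{"travel":[0,0,0],"dr":[0,0,0]},{"travel":[0,0,0],"dr":[0,0,0]}]'; python3 st.py
```

```text
time: 3.5
tcp_pos: [0.5212, -0.0185, 0.272]
orientation: [0.805, 3.036, -0.001]
force: [-2.2, -1.0, 2.8]
opening: 0.0386
t 3.50 ang 150.6 r 0.1397 z 0.2720 yaw 60.3 Fback 2.0 Frad 1.4 Fz 2.8 j6 -1.13
```

```bash
python3 -m inch '[{"travel":[0.5,0.8,0.2],"dr":[0,0,-4]},{"travel":[0,0,0],"dr":[0,0,0]},{"travel":[0,0,0],"dr":[0,0,0]}]'; python3 st.py
cat > look.py <<'E'
import sys
from station import eyes
from h import *
n,(x,y,w,h)="side",(200,140,130,130)
c=eyes.camera(n); np.savez("pics/last.npz",**c);cv2.imwrite(sys.argv[1],cv2.resize(c["color"][y:y+h,x:x+w,::-1],None,fx=4.5,fy=4.5,interpolation=cv2.INTER_CUBIC))
E
python3 look.py pics/a3.png
```

```text
time: 3.75
tcp_pos: [0.5257, -0.011, 0.2731]
orientation: [-0.911, -3.006, 0.001]
force: [-2.2, -3.0, -2.6]
opening: 0.0382
t 3.75 ang 147.1 r 0.1398 z 0.2731 yaw 56.3 Fback 3.7 Frad 0.2 Fz -2.6 j6 -1.05
```

View pics/a3.png

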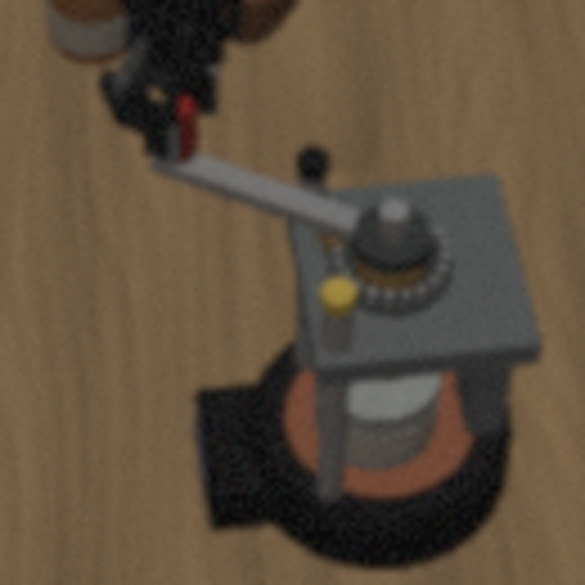

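```bash
python3 plan.py $(seq 153 6 219)
```

```text
153.0 [-0.65 -1.29]
159.0 [-0.59 -1.33]
165.0 [-0.45 -1.38]
171.0 [-0.3  -1.42]
177.0 [-0.15 -1.45]
183.0 [ 0.   -1.45]
189.0 [ 0.15 -1.45]
195.0 [ 0.3  -1.42]
201.0 [ 0.45 -1.38]
207.0 [ 0.59 -1.33]
213.0 [ 0.73 -1.26]
219.0 [ 0.86 -1.18]
```

```bash
python3 -m inch '[{"travel":[-0.65,-1.3,0],"dr":[0,0,5]},{"travel":[-0.6,-1.35,0],"dr":[0,0,5]},{"travel":[-0.45,-1.4,0],"dr":[0,0,6]},{"travel":[-0.3,-1.4,0],"dr":[0,0,6]},{"travel":[-0.15,-1.45,0],"dr":[0,0,6]},{"travel":[0,-1.45,0],"dr":[0,0,6]},{"travel":[0.15,-1.45,0],"dr":[0,0,6]}]';python3 st.py
python3 -m inch '[{"travel":[0.3,-1.4,0],"dr":[0,0,6]},{"travel":[0.45,-1.4,0],"dr":[0,0,5]},{"travel":[0.6,-1.3,0],"dr":[0,0,5]},{"travel":[0.7,-1.25,0],"dr":[0,0,4]},{"travel":[0.2,-0.4,0],"dr":[0,0,0]},{"travel":[0,0,0],"dr":[0,0,0]}]';python3 st.py; python3 look.py pics/a4.png
```

```text
time: 4.38
tcp_pos: [0.5065, -0.1086, 0.2741]
orientation: [-0.178, 3.134, 0.002]
force: [0.5, 1.5, 0.1]
opening: 0.0385
t 4.38 ang 189.0 r 0.1382 z 0.2741 yaw 96.5 Fback -1.4 Frad -0.7 Fz 0.1 j6 -1.95
time: 4.88
tcp_pos: [0.5294, -0.1667, 0.2737]
orientation: [-0.706, 3.059, -0.0]
force: [-0.5, 0.7, 0.3]
opening: 0.0385
t 4.88 ang 215.1 r 0.1388 z 0.2737 yaw 116.0 Fback -0.9 Frad 0.0 Fz 0.3 j6 -2.37
```

View pics/a4.png

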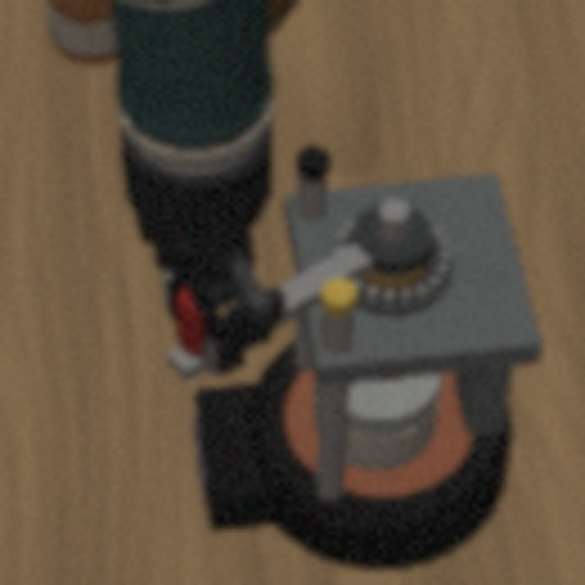

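```bash
python3 plan.py $(seq 209 -6 149) 145
```

```text
209.0 [-0.77  1.17]
203.0 [-0.64  1.31]
197.0 [-0.5   1.37]
191.0 [-0.35  1.41]
185.0 [-0.2   1.44]
179.0 [-0.05  1.45]
173.0 [0.1  1.45]
167.0 [0.25 1.43]
161.0 [0.4 1.4]
155.0 [0.55 1.35]
149.0 [0.68 1.28]
145.0 [0.53 0.81]
```

```bash
python3 -m inch '[{"travel":[-0.8,1.2,0],"dr":[0,0,-5]},{"travel":[-0.65,1.3,0],"dr":[0,0,-5]},{"travel":[-0.5,1.4,0],"dr":[0,0,-5]},{"travel":[-0.35,1.4,0],"dr":[0,0,-6]},{"travel":[-0.2,1.45,0],"dr":[0,0,-6]},{"travel":[0,0,0],"dr":[0,0,0]}]';python3 st.py
python3 -m inch '[{"travel":[-0.05,1.45,0],"dr":[0,0,-6]},{"travel":[0.1,1.45,0],"dr":[0,0,-6]},{"travel":[0.25,1.4,0],"dr":[0,0,-6]},{"travel":[0,0,0],"dr":[0,0,0]}]';python3 st.py
python3 -m inch '[{"travel":[0.4,1.4,0],"dr":[0,0,-5]},{"travel":[0.55,1.35,0],"dr":[0,0,-5]},{"travel":[0.7,1.3,0],"dr":[0,0,-4]},{"travel":[0,0,0],"dr":[0,0,0]}]';python3 st.py
```

```text
time: 5.43
tcp_pos: [0.5034, -0.0969, 0.2737]
orientation: [0.027, 3.14, -0.001]
force: [0.2, -2.3, -0.2]
opening: 0.0386
t 5.43 ang 184.0 r 0.1400 z 0.2737 yaw 89.0 Fback 2.3 Frad -0.1 Fz -0.2 j6 -1.79
time: 5.77
tcp_pos: [0.5068, -0.0545, 0.2737]
orientation: [0.513, 3.098, -0.0]
force: [-0.7, -2.9, 0.6]
opening: 0.0384
t 5.77 ang 166.6 r 0.1400 z 0.2737 yaw 71.2 Fback 3.0 Frad 0.0 Fz 0.6 j6 -1.40
time: 6.1
tcp_pos: [0.5226, -0.0141, 0.2733]
orientation: [-0.883, -3.013, 0.0]
force: [-2.6, -1.5, 1.7]
opening: 0.0385
t 6.10 ang 148.8 r 0.1407 z 0.2733 yaw 57.3 Fback 2.6 Frad 1.4 Fz 1.7 j6 -1.08
```

```bash
python3 -m inch '[{"travel":[0.2,0.35,0],"dr":[0,0,0]}]';python3 st.py;python3 -m inch '[{"travel":[0.2,0.35,0],"dr":[0,0,0]}]';python3 st.py;python3 look.py pics/a5.png; python3 plan.py $(seq 149 6 216)
```

```text
time: 6.18
tcp_pos: [0.5237, -0.0122, 0.2732]
orientation: [-0.879, -3.013, 0.003]
force: [-7.7, -3.9, 3.2]
opening: 0.0387
t 6.18 ang 147.9 r 0.1408 z 0.2732 yaw 57.5 Fback 7.4 Frad 4.4 Fz 3.2 j6 -1.07
time: 6.27
tcp_pos: [0.5253, -0.009, 0.273]
orientation: [-0.88, -3.012, 0.004]
force: [-7.6, -4.5, 3.0]
opening: 0.0387
t 6.27 ang 146.5 r 0.1412 z 0.2730 yaw 57.4 Fback 7.9 Frad 3.8 Fz 3.0 j6 -1.07
149.0 [-0.18 -0.69]
155.0 [-0.68 -1.28]
161.0 [-0.55 -1.35]
167.0 [-0.4 -1.4]
173.0 [-0.25 -1.43]
179.0 [-0.1  -1.45]
185.0 [ 0.05 -1.45]
191.0 [ 0.2  -1.44]
197.0 [ 0.35 -1.41]
203.0 [ 0.5  -1.37]
209.0 [ 0.64 -1.31]
215.0 [ 0.77 -1.23]
```

View pics/a5.png

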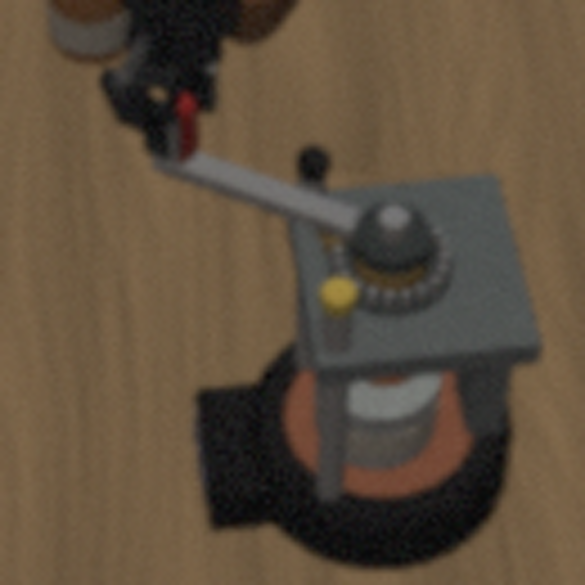

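Run:
```python
from h import *
c=np.load("pics/last.npz")
for z in(.11,.115,.12,.125,.13,.135):
    th=np.linspace(0,2*np.pi,73)
    P=np.array([proj(c,[.643+.026*np.cos(a),-.087+.026*np.sin(a),z]) for a in th]); b=P[P[:,1].argmax()]
    P=np.array([proj(c,[.643+.041*np.cos(a),-.087+.041*np.sin(a),.11]) for a in th]); l=P[P[:,1].argmax()]
    print(z,b,l,(b+.5-[200,140])*4.5)
im=c["color"][205:240,265:305,::-1];cv2.imwrite("pics/f.png",cv2.resize(im,None,fx=14,fy=14,interpolation=cv2.INTER_CUBIC))
```

```text
0.11 [284.83835521 226.99064189] [285.00225826 231.38857248] [384.02259843 393.70788851]
0.115 [284.91435053 225.95757648] [285.00225826 231.38857248] [384.36457737 389.05909415]
0.12 [284.99079508 224.91840431] [285.00225826 231.38857248] [384.70857784 384.38281942]
0.125 [285.06769285 223.87307109] [285.00225826 231.38857248] [385.05461783 379.67881992]
0.13 [285.14504789 222.82152186] [285.00225826 231.38857248] [385.40271553 374.94684837]
0.135 [285.2228643 221.763701 ] [285.00225826 231.38857248] [385.75288934 370.18665451]
```

View pics/f.png

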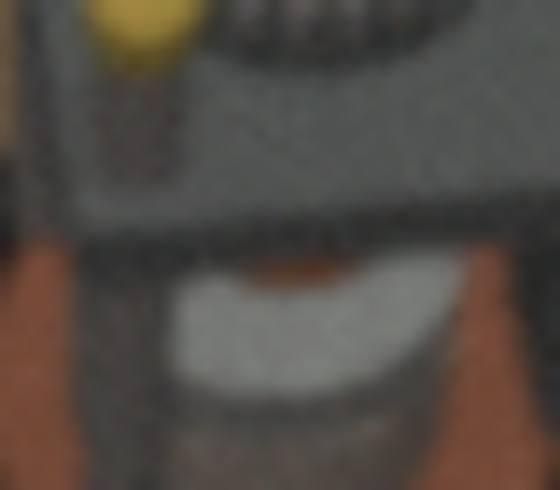

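Foot gap is still about 10–15 mm, so one more free stroke is safe.

```bash
python3 -m inch '[{"travel":[-0.2,-0.7,0],"dr":[0,0,2]},{"travel":[-0.7,-1.3,0],"dr":[0,0,5]},{"travel":[-0.55,-1.35,0],"dr":[0,0,5]},{"travel":[-0.4,-1.4,0],"dr":[0,0,6]},{"travel":[-0.25,-1.4,0],"dr":[0,0,6]},{"travel":[-0.1,-1.45,0],"dr":[0,0,6]},{"travel":[0.05,-1.45,0],"dr":[0,0,6]}]';python3 st.py
python3 -m inch '[{"travel":[0.2,-1.45,0],"dr":[0,0,6]},{"travel":[0.35,-1.4,0],"dr":[0,0,6]},{"travel":[0.5,-1.35,0],"dr":[0,0,5]},{"travel":[0.65,-1.3,0],"dr":[0,0,5]},{"travel":[0.75,-1.2,0],"dr":[0,0,4]},{"travel":[0.3,-0.4,0],"dr":[0,0,0]},{"travel":[0,0,0],"dr":[0,0,0]}]';python3 st.py;python3 plan.py $(seq 211 -6 149) 145
```

```text
time: 6.9
tcp_pos: [0.5052, -0.0989, 0.2733]
orientation: [-0.102, 3.139, 0.003]
force: [0.5, 1.1, -0.6]
opening: 0.0382
t 6.90 ang 184.9 r 0.1383 z 0.2733 yaw 93.7 Fback -1.0 Frad -0.5 Fz -0.6 j6 -1.88
time: 7.48
tcp_pos: [0.5334, -0.1705, 0.2731]
orientation: [-0.789, 3.04, 0.0]
force: [-0.5, -0.5, -1.3]
opening: 0.0383
t 7.48 ang 217.3 r 0.1378 z 0.2731 yaw 119.1 Fback 0.1 Frad 0.7 Fz -1.3 j6 -2.43
211.0 [-0.96  1.19]
205.0 [-0.68  1.28]
199.0 [-0.55  1.35]
193.0 [-0.4  1.4]
187.0 [-0.25  1.43]
181.0 [-0.1   1.45]
175.0 [0.05 1.45]
169.0 [0.2  1.44]
163.0 [0.35 1.41]
157.0 [0.5  1.37]
151.0 [0.64 1.31]
145.0 [0.77 1.23]
```

```bash
python3 -m inch '[{"travel":[-0.95,1.2,0],"dr":[0,0,-5]},{"travel":[-0.7,1.3,0],"dr":[0,0,-5]},{"travel":[-0.55,1.35,0],"dr":[0,0,-6]},{"travel":[-0.4,1.4,0],"dr":[0,0,-6]},{"travel":[-0.25,1.4,0],"dr":[0,0,-6]}]';python3 st.py
python3 -m inch '[{"travel":[-0.1,1.45,0],"dr":[0,0,-6]},{"travel":[0.05,1.45,0],"dr":[0,0,-6]}]';python3 st.py
python3 -m inch '[{"travel":[0.2,1.4,0],"dr":[0,0,-6]},{"travel":[0.35,1.4,0],"dr":[0,0,-5]}]';python3 st.py
python3 -m inch '[{"travel":[0.5,1.35,0],"dr":[0,0,-5]}]';python3 st.py
```

```text
time: 7.9
tcp_pos: [0.5049, -0.1035, 0.2734]
orientation: [-0.023, 3.139, -0.005]
force: [2.8, -6.3, -1.6]
opening: 0.0384
t 7.90 ang 186.8 r 0.1391 z 0.2734 yaw 90.8 Fback 6.6 Frad -2.0 Fz -1.6 j6 -1.83
time: 8.07
tcp_pos: [0.5043, -0.0746, 0.2735]
orientation: [0.305, 3.124, -0.005]
force: [2.2, -6.7, -1.9]
opening: 0.0383
t 8.07 ang 174.9 r 0.1393 z 0.2735 yaw 78.8 Fback 6.5 Frad -2.8 Fz -1.9 j6 -1.57
time: 8.23
tcp_pos: [0.5093, -0.0467, 0.2735]
orientation: [0.603, 3.082, -0.005]
force: [-0.1, -6.0, -0.5]
opening: 0.0385
t 8.23 ang 163.2 r 0.1397 z 0.2735 yaw 67.9 Fback 5.8 Frad -1.7 Fz -0.5 j6 -1.32
time: 8.32
tcp_pos: [0.5138, -0.033, 0.2735]
orientation: [0.736, 3.054, -0.005]
force: [-1.1, -5.4, 0.4]
opening: 0.0384
t 8.32 ang 157.3 r 0.1400 z 0.2735 yaw 62.9 Fback 5.4 Frad -1.1 Fz 0.4 j6 -1.21
```

```bash
python3 -m inch '[{"travel":[0.65,1.3,0],"dr":[0,0,-4]}]';python3 st.py
python3 -m inch '[{"travel":[0.4,0.65,0],"dr":[0,0,0]}]';python3 st.py
python3 look.py pics/a6.png;python3 - <<'E'
from h import *
c=np.load("pics/last.npz")
im=c["color"][205:240,265:305,::-1];cv2.imwrite("pics/f2.png",cv2.resize(im,None,fx=14,fy=14,interpolation=cv2.INTER_CUBIC))
E
python3 plan.py $(seq 149 6 216)
```

```text
time: 8.4
tcp_pos: [0.5195, -0.0198, 0.2735]
orientation: [-0.841, -3.025, 0.005]
force: [-5.0, -4.1, 3.8]
opening: 0.0384
t 8.40 ang 151.4 r 0.1405 z 0.2735 yaw 58.9 Fback 6.0 Frad 2.4 Fz 3.8 j6 -1.11
time: 8.48
tcp_pos: [0.5233, -0.0123, 0.2732]
orientation: [-0.838, -3.024, 0.004]
force: [-8.0, -3.7, 2.6]
opening: 0.0383
t 8.48 ang 148.0 r 0.1411 z 0.2732 yaw 59.0 Fback 7.4 Frad 4.9 Fz 2.6 j6 -1.10
149.0 [-0.01 -0.39]
155.0 [-0.68 -1.28]
161.0 [-0.55 -1.35]
167.0 [-0.4 -1.4]
173.0 [-0.25 -1.43]
179.0 [-0.1  -1.45]
185.0 [ 0.05 -1.45]
191.0 [ 0.2  -1.44]
197.0 [ 0.35 -1.41]
203.0 [ 0.5  -1.37]
209.0 [ 0.64 -1.31]
215.0 [ 0.77 -1.23]
```

View pics/f2.png

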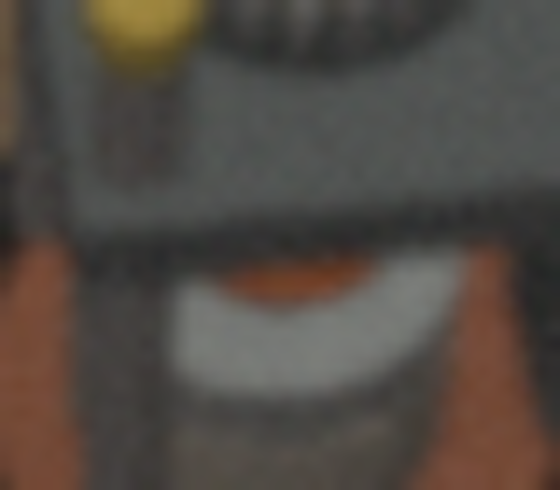

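The foot dropped about 6 mm, leaving a gap of roughly 5–10 mm. I'll swing back and be careful on the next stroke.

```bash
python3 -m inch '[{"travel":[-0.1,-0.4,0],"dr":[0,0,2]},{"travel":[-0.7,-1.3,0],"dr":[0,0,4]},{"travel":[-0.55,-1.35,0],"dr":[0,0,5]},{"travel":[-0.4,-1.4,0],"dr":[0,0,6]},{"travel":[-0.25,-1.4,0],"dr":[0,0,6]},{"travel":[-0.1,-1.45,0],"dr":[0,0,6]},{"travel":[0.05,-1.45,0],"dr":[0,0,6]}]';python3 st.py
python3 -m inch '[{"travel":[0.2,-1.45,0],"dr":[0,0,6]},{"travel":[0.35,-1.4,0],"dr":[0,0,6]},{"travel":[0.5,-1.35,0],"dr":[0,0,5]},{"travel":[0.65,-1.3,0],"dr":[0,0,5]},{"travel":[0.75,-1.2,0],"dr":[0,0,4]},{"travel":[0.3,-0.4,0],"dr":[0,0,0]},{"travel":[0,0,0],"dr":[0,0,0]}]';python3 st.py
python3 -m inch '[{"travel":[-0.95,1.2,0],"dr":[0,0,-5]},{"travel":[-0.7,1.3,0],"dr":[0,0,-5]},{"travel":[-0.55,1.35,0],"dr":[0,0,-6]}]';python3 st.py
```

```text
time: 9.12
tcp_pos: [0.5043, -0.1001, 0.2734]
orientation: [-0.122, 3.138, 0.002]
force: [1.3, 0.8, -0.5]
opening: 0.0382
t 9.12 ang 185.4 r 0.1393 z 0.2734 yaw 94.5 Fback -0.6 Frad -1.4 Fz -0.5 j6 -1.89
time: 9.7
tcp_pos: [0.5325, -0.1719, 0.2732]
orientation: [-0.812, 3.034, 0.0]
force: [-0.7, 1.0, -0.2]
opening: 0.0383
t 9.70 ang 217.5 r 0.1394 z 0.2732 yaw 120.0 Fback -1.2 Frad -0.0 Fz -0.2 j6 -2.45
time: 9.95
tcp_pos: [0.5102, -0.1331, 0.2734]
orientation: [-0.376, 3.117, -0.004]
force: [3.3, -5.0, -2.5]
opening: 0.0387
t 9.95 ang 199.1 r 0.1405 z 0.2734 yaw 103.7 Fback 5.8 Frad -1.5 Fz -2.5 j6 -2.11
```

```bash
python3 -m inch '[{"travel":[-0.4,1.4,0],"dr":[0,0,-6]}]';python3 st.py; python3 -m inch '[{"travel":[-0.25,1.4,0],"dr":[0,0,-6]}]';python3 st.py; python3 plan.py $(seq 187 -3 145)
```

```text
time: 10.03
tcp_pos: [0.5063, -0.1193, 0.2734]
orientation: [-0.211, 3.132, -0.005]
force: [4.5, -5.1, -2.4]
opening: 0.0383
t 10.03 ang 193.3 r 0.1405 z 0.2734 yaw 97.7 Fback 6.0 Frad -3.2 Fz -2.4 j6 -1.98
time: 10.12
tcp_pos: [0.5038, -0.1053, 0.2734]
orientation: [-0.047, 3.138, -0.005]
force: [3.9, -6.3, -3.1]
opening: 0.0384
t 10.12 ang 187.5 r 0.1404 z 0.2734 yaw 91.7 Fback 6.8 Frad -3.1 Fz -3.1 j6 -1.85
187.0 [0.13 0.14]
184.0 [-0.07  0.72]
181.0 [-0.03  0.73]
178.0 [0.01 0.73]
175.0 [0.04 0.73]
172.0 [0.08 0.72]
169.0 [0.12 0.72]
166.0 [0.16 0.71]
163.0 [0.19 0.7 ]
160.0 [0.23 0.69]
157.0 [0.27 0.68]
154.0 [0.3  0.66]
151.0 [0.34 0.65]
148.0 [0.37 0.63]
145.0 [0.4  0.61]
```

```bash
python3 -m inch '[{"travel":[-0.05,0.75,0],"dr":[0,0,-3]}]';python3 st.py; python3 -m inch '[{"travel":[-0.05,0.75,0],"dr":[0,0,-3]}]';python3 st.py;python3 -m inch '[{"travel":[0,0.75,0],"dr":[0,0,-3]}]';python3 st.py
```

```text
time: 10.2
tcp_pos: [0.5029, -0.0973, 0.2735]
orientation: [0.033, 3.139, -0.005]
force: [0.3, -6.3, -2.0]
opening: 0.0383
t 10.20 ang 184.2 r 0.1405 z 0.2735 yaw 88.8 Fback 6.3 Frad 0.1 Fz -2.0 j6 -1.79
time: 10.28
tcp_pos: [0.5026, -0.0904, 0.2734]
orientation: [0.112, 3.138, -0.006]
force: [1.8, -7.8, -1.7]
opening: 0.0384
t 10.28 ang 181.4 r 0.1405 z 0.2734 yaw 85.9 Fback 7.8 Frad -1.6 Fz -1.7 j6 -1.72
time: 10.37
tcp_pos: [0.5026, -0.0832, 0.2734]
orientation: [0.194, 3.133, -0.006]
force: [2.2, -7.0, -2.5]
opening: 0.0387
t 10.37 ang 178.5 r 0.1404 z 0.2734 yaw 82.9 Fback 6.9 Frad -2.4 Fz -2.5 j6 -1.66
```

```bash
python3 -m inch '[{"travel":[0.05,0.7,0],"dr":[0,0,-3]}]';python3 st.py; python3 -m inch '[{"travel":[0.1,0.7,0],"dr":[0,0,-3]}]';python3 st.py
```

```text
time: 10.45
tcp_pos: [0.5031, -0.0764, 0.2734]
orientation: [0.276, 3.127, -0.007]
force: [1.3, -7.7, -1.9]
opening: 0.0385
t 10.45 ang 175.7 r 0.1403 z 0.2734 yaw 79.9 Fback 7.6 Frad -1.9 Fz -1.9 j6 -1.59
time: 10.53
tcp_pos: [0.5039, -0.0696, 0.2734]
orientation: [0.358, 3.119, -0.007]
force: [-0.4, -7.4, -2.0]
opening: 0.0381
t 10.53 ang 172.9 r 0.1402 z 0.2734 yaw 76.9 Fback 7.4 Frad -0.5 Fz -2.0 j6 -1.52
```

```bash
python3 -m inch '[{"travel":[0.1,0.7,0],"dr":[0,0,-3]}]';python3 st.py; python3 look.py pics/a7.png;python3 - <<'E'
from h import *
c=np.load("pics/last.npz")
im=c["color"][205:240,265:305,::-1];cv2.imwrite("pics/f3.png",cv2.resize(im,None,fx=14,fy=14,interpolation=cv2.INTER_CUBIC))
E
```

```text
time: 10.62
tcp_pos: [0.5049, -0.0627, 0.2734]
orientation: [0.44, 3.109, -0.007]
force: [1.0, -7.9, -1.0]
opening: 0.0386
t 10.62 ang 170.0 r 0.1402 z 0.2734 yaw 73.9 Fback 7.6 Frad -2.4 Fz -1.0 j6 -1.46
```

View pics/f3.png

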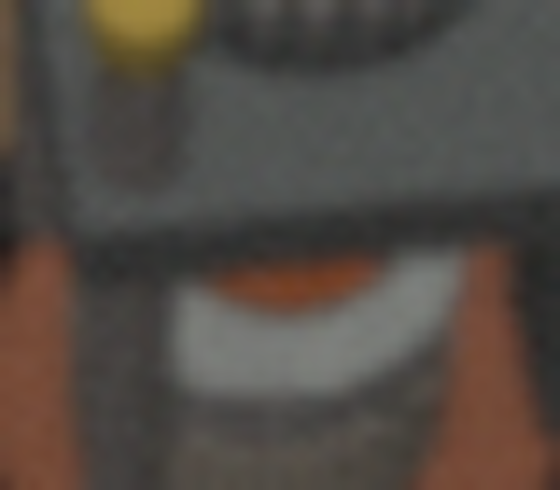

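```bash
python3 -m inch '[{"travel":[0.1,0.7,0],"dr":[0,0,-3]}]';python3 st.py; python3 -m inch '[{"travel":[0.15,0.7,0],"dr":[0,0,-3]}]';python3 st.py
```

```text
time: 10.75
tcp_pos: [0.5062, -0.0563, 0.2734]
orientation: [0.518, 3.096, -0.008]
force: [2.7, -9.5, -2.4]
opening: 0.0388
t 10.75 ang 167.3 r 0.1402 z 0.2734 yaw 71.0 Fback 8.7 Frad -4.7 Fz -2.4 j6 -1.39
time: 10.83
tcp_pos: [0.5079, -0.0492, 0.2734]
orientation: [0.602, 3.08, -0.008]
force: [1.2, -9.8, -1.6]
opening: 0.0382
t 10.83 ang 164.4 r 0.1403 z 0.2734 yaw 67.9 Fback 9.1 Frad -3.8 Fz -1.6 j6 -1.33
```

```bash
python3 -m inch '[{"travel":[0.2,0.7,0],"dr":[0,0,-3]}]';python3 st.py; python3 -m inch '[{"travel":[0.25,0.7,0],"dr":[0,0,-3]}]';python3 st.py
```

```text
time: 10.92
tcp_pos: [0.5099, -0.0423, 0.2734]
orientation: [0.682, 3.063, -0.008]
force: [1.3, -9.8, -2.3]
opening: 0.0385
t 10.92 ang 161.4 r 0.1404 z 0.2734 yaw 64.9 Fback 8.9 Frad -4.4 Fz -2.3 j6 -1.26
time: 11.0
tcp_pos: [0.5123, -0.0355, 0.2735]
orientation: [0.762, 3.044, -0.009]
force: [0.9, -11.3, -0.9]
opening: 0.038
t 11.00 ang 158.5 r 0.1405 z 0.2735 yaw 61.9 Fback 10.2 Frad -5.0 Fz -0.9 j6 -1.19
```

```bash
python3 -m inch '[{"travel":[0.25,0.7,0],"dr":[0,0,-2]}]';python3 st.py; python3 -m inch '[{"travel":[0.3,0.65,0],"dr":[0,0,-2]}]';python3 st.py
```

```text
time: 11.08
tcp_pos: [0.5148, -0.0286, 0.2735]
orientation: [0.815, 3.031, -0.009]
force: [1.5, -12.4, -2.1]
opening: 0.0383
t 11.08 ang 155.5 r 0.1409 z 0.2735 yaw 59.9 Fback 10.7 Frad -6.5 Fz -2.1 j6 -1.14
time: 11.17
tcp_pos: [0.5175, -0.0222, 0.2735]
orientation: [0.867, 3.017, -0.01]
force: [0.4, -12.2, -0.6]
opening: 0.0383
t 11.17 ang 152.7 r 0.1412 z 0.2735 yaw 57.9 Fback 10.6 Frad -5.9 Fz -0.6 j6 -1.10
```

```bash
python3 -m inch '[{"travel":[0.35,0.65,0],"dr":[0,0,-2]}]';python3 st.py; python3 -m inch '[{"travel":[0.3,0.6,0],"dr":[0,0,-1]}]';python3 st.py;python3 look.py pics/a8.png;python3 - <<'E'
from h import *
c=np.load("pics/last.npz")
im=c["color"][205:240,265:305,::-1];cv2.imwrite("pics/f4.png",cv2.resize(im,None,fx=14,fy=14,interpolation=cv2.INTER_CUBIC))
E
python3 plan.py $(seq 149 6 218)
```

```text
time: 11.25
tcp_pos: [0.5207, -0.0159, 0.2734]
orientation: [0.919, 3.002, -0.01]
force: [-1.1, -11.0, -0.4]
opening: 0.0383
t 11.25 ang 149.8 r 0.1415 z 0.2734 yaw 55.9 Fback 10.1 Frad -4.6 Fz -0.4 j6 -1.05
time: 11.33
tcp_pos: [0.5236, -0.0099, 0.2734]
orientation: [0.945, 2.994, -0.011]
force: [-2.0, -12.8, 0.3]
opening: 0.0382
t 11.33 ang 147.2 r 0.1421 z 0.2734 yaw 55.0 Fback 11.8 Frad -5.3 Fz 0.3 j6 -1.02
149.0 [-0.02 -0.64]
155.0 [-0.68 -1.28]
161.0 [-0.55 -1.35]
167.0 [-0.4 -1.4]
173.0 [-0.25 -1.43]
179.0 [-0.1  -1.45]
185.0 [ 0.05 -1.45]
191.0 [ 0.2  -1.44]
197.0 [ 0.35 -1.41]
203.0 [ 0.5  -1.37]
209.0 [ 0.64 -1.31]
215.0 [ 0.77 -1.23]
```

View pics/f4.png

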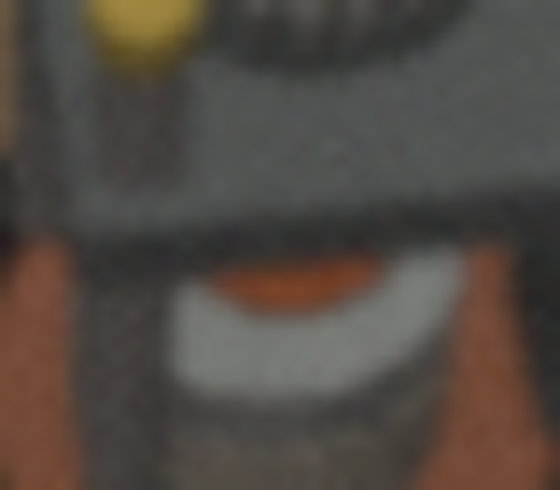

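Force has been rising since about 168° (7.5 → about 11 N) and the foot looks still, so it is on the can. It needs a bit more, so I'll take another short stroke.

```bash
python3 -m inch '[{"travel":[0,-0.6,0],"dr":[0,0,2]},{"travel":[-0.7,-1.3,0],"dr":[0,0,5]},{"travel":[-0.55,-1.35,0],"dr":[0,0,6]},{"travel":[-0.4,-1.4,0],"dr":[0,0,6]},{"travel":[-0.25,-1.4,0],"dr":[0,0,6]},{"travel":[-0.1,-1.45,0],"dr":[0,0,6]},{"travel":[0.05,-1.45,0],"dr":[0,0,6]}]';python3 st.py
python3 -m inch '[{"travel":[0.2,-1.45,0],"dr":[0,0,6]},{"travel":[0.35,-1.4,0],"dr":[0,0,6]},{"travel":[0.5,-1.35,0],"dr":[0,0,6]},{"travel":[0.65,-1.3,0],"dr":[0,0,5]},{"travel":[0,0,0],"dr":[0,0,0]}]';python3 st.py;python3 plan.py $(seq 205 -2 145)
```

```text
time: 11.97
tcp_pos: [0.5039, -0.0963, 0.2734]
orientation: [-0.064, 3.14, 0.002]
force: [0.7, 1.1, -0.1]
opening: 0.0385
t 11.97 ang 183.8 r 0.1394 z 0.2734 yaw 92.4 Fback -1.1 Frad -0.8 Fz -0.1 j6 -1.85
time: 12.38
tcp_pos: [0.5221, -0.1528, 0.2733]
orientation: [-0.682, 3.066, -0.001]
force: [-0.3, -0.2, -0.9]
opening: 0.0386
t 12.38 ang 208.6 r 0.1377 z 0.2733 yaw 115.1 Fback 0.0 Frad 0.4 Fz -0.9 j6 -2.34
205.0 [-0.51  0.71]
203.0 [-0.2   0.44]
201.0 [-0.18  0.45]
199.0 [-0.17  0.46]
197.0 [-0.15  0.46]
195.0 [-0.13  0.47]
193.0 [-0.12  0.47]
191.0 [-0.1   0.47]
189.0 [-0.08  0.48]
187.0 [-0.07  0.48]
185.0 [-0.05  0.48]
183.0 [-0.03  0.48]
181.0 [-0.02  0.48]
179.0 [0.   0.49]
177.0 [0.02 0.48]
175.0 [0.03 0.48]
173.0 [0.05 0.48]
171.0 [0.07 0.48]
169.0 [0.08 0.48]
167.0 [0.1  0.47]
165.0 [0.12 0.47]
163.0 [0.13 0.47]
161.0 [0.15 0.46]
159.0 [0.17 0.46]
157.0 [0.18 0.45]
155.0 [0.2  0.44]
153.0 [0.21 0.44]
151.0 [0.23 0.43]
149.0 [0.24 0.42]
147.0 [0.26 0.41]
145.0 [0.27 0.4 ]
```

```bash
python3 -m inch '[{"travel":[-0.5,0.7,0],"dr":[0,0,-4]},{"travel":[-0.2,0.45,0],"dr":[0,0,-2]}]';python3 st.py; python3 -m inch '[{"travel":[-0.2,0.45,0],"dr":[0,0,-2]}]';python3 st.py;python3 -m inch '[{"travel":[-0.15,0.45,0],"dr":[0,0,-2]}]';python3 st.py
```

```text
time: 12.55
tcp_pos: [0.5142, -0.1394, 0.2732]
orientation: [-0.51, 3.1, 0.001]
force: [-1.1, 0.3, 0.2]
opening: 0.0383
t 12.55 ang 202.2 r 0.1390 z 0.2732 yaw 108.7 Fback -0.7 Frad 0.9 Fz 0.2 j6 -2.21
time: 12.63
tcp_pos: [0.5123, -0.1348, 0.2733]
orientation: [-0.458, 3.107, 0.0]
force: [0.8, -1.1, -0.5]
opening: 0.0383
t 12.63 ang 200.1 r 0.1391 z 0.2733 yaw 106.8 Fback 1.3 Frad -0.4 Fz -0.5 j6 -2.17
time: 12.72
tcp_pos: [0.5108, -0.1302, 0.2733]
orientation: [-0.404, 3.115, 0.0]
force: [0.4, -0.4, -1.0]
opening: 0.0383
t 12.72 ang 198.1 r 0.1391 z 0.2733 yaw 104.8 Fback 0.5 Frad -0.3 Fz -1.0 j6 -2.13
```

```bash
python3 -m inch '[{"travel":[-0.15,0.45,0],"dr":[0,0,-2]}]';python3 st.py; python3 -m inch '[{"travel":[-0.15,0.45,0],"dr":[0,0,-2]}]';python3 st.py
```

```text
time: 12.8
tcp_pos: [0.5094, -0.1257, 0.2734]
orientation: [-0.35, 3.121, 0.0]
force: [0.2, -0.7, -0.4]
opening: 0.0384
t 12.80 ang 196.1 r 0.1391 z 0.2734 yaw 102.8 Fback 0.7 Frad -0.0 Fz -0.4 j6 -2.08
time: 12.88
tcp_pos: [0.508, -0.1212, 0.2735]
orientation: [-0.296, 3.126, -0.0]
force: [1.0, -1.5, -0.1]
opening: 0.0386
t 12.88 ang 194.2 r 0.1393 z 0.2735 yaw 100.8 Fback 1.7 Frad -0.6 Fz -0.1 j6 -2.04
```

```bash
python3 -m inch '[{"travel":[-0.1,0.45,0],"dr":[0,0,-2]}]';python3 st.py
```

```text
time: 12.97
tcp_pos: [0.5072, -0.1173, 0.2735]
orientation: [-0.241, 3.13, -0.002]
force: [2.0, -4.9, -1.8]
opening: 0.0384
t 12.97 ang 192.6 r 0.1391 z 0.2735 yaw 98.8 Fback 5.3 Frad -0.9 Fz -1.8 j6 -2.00
```

Engaging now, so small steps.

```bash
python3 -m inch '[{"travel":[-0.05,0.25,0],"dr":[0,0,-1]}]';python3 st.py; python3 -m inch '[{"travel":[-0.05,0.25,0],"dr":[0,0,-1]}]';python3 st.py
```

```text
time: 13.05
tcp_pos: [0.5069, -0.1154, 0.2735]
orientation: [-0.216, 3.132, -0.005]
force: [3.5, -7.4, -4.1]
opening: 0.0385
t 13.05 ang 191.8 r 0.1391 z 0.2735 yaw 97.9 Fback 8.0 Frad -1.9 Fz -4.1 j6 -1.98
time: 13.13
tcp_pos: [0.5067, -0.1138, 0.2735]
orientation: [-0.189, 3.133, -0.007]
force: [3.9, -9.8, -4.4]
opening: 0.0385
t 13.13 ang 191.1 r 0.1389 z 0.2735 yaw 96.9 Fback 10.3 Frad -2.0 Fz -4.4 j6 -1.96
```

```bash
python3 -m inch '[{"travel":[-0.05,0.25,0],"dr":[0,0,-1]}]';python3 st.py; python3 -m inch '[{"travel":[-0.05,0.25,0],"dr":[0,0,-1]}]';python3 st.py
```

```text
time: 13.22
tcp_pos: [0.5064, -0.1119, 0.2735]
orientation: [-0.162, 3.134, -0.009]
force: [4.3, -10.5, -4.8]
opening: 0.0388
t 13.22 ang 190.3 r 0.1389 z 0.2735 yaw 95.9 Fback 11.1 Frad -2.4 Fz -4.8 j6 -1.94
time: 13.3
tcp_pos: [0.506, -0.1096, 0.2734]
orientation: [-0.134, 3.135, -0.009]
force: [4.3, -10.6, -4.2]
opening: 0.0383
t 13.30 ang 189.3 r 0.1389 z 0.2734 yaw 94.9 Fback 11.1 Frad -2.5 Fz -4.2 j6 -1.91
```

```bash
python3 -m inch '[{"travel":[-0.05,0.5,0],"dr":[0,0,-2]}]';python3 st.py; python3 -m inch '[{"travel":[-0.05,0.5,0],"dr":[0,0,-2]}]';python3 st.py
```

```text
time: 13.38
tcp_pos: [0.5054, -0.105, 0.2734]
orientation: [-0.079, 3.138, -0.01]
force: [3.2, -11.5, -2.4]
opening: 0.0385
t 13.38 ang 187.5 r 0.1388 z 0.2734 yaw 92.9 Fback 11.8 Frad -1.7 Fz -2.4 j6 -1.87
time: 13.47
tcp_pos: [0.5048, -0.1, 0.2735]
orientation: [-0.023, 3.138, -0.01]
force: [2.5, -11.7, -4.0]
opening: 0.0384
t 13.47 ang 185.4 r 0.1388 z 0.2735 yaw 90.8 Fback 11.9 Frad -1.4 Fz -4.0 j6 -1.82
```

```bash
python3 -m inch '[{"travel":[-0.05,0.5,0],"dr":[0,0,-2]}]';python3 st.py
```

```text
time: 13.55
tcp_pos: [0.5044, -0.095, 0.2734]
orientation: [0.032, 3.138, -0.01]
force: [3.6, -11.3, -3.8]
opening: 0.0384
t 13.55 ang 183.3 r 0.1388 z 0.2734 yaw 88.8 Fback 11.5 Frad -3.0 Fz -3.8 j6 -1.78
```

```bash
python3 -m inch '[{"travel":[0,0.5,0],"dr":[0,0,-2]}]';python3 st.py
```

```text
time: 13.63
tcp_pos: [0.5042, -0.0901, 0.2734]
orientation: [0.087, 3.137, -0.01]
force: [3.0, -11.6, -3.5]
opening: 0.0386
t 13.63 ang 181.3 r 0.1388 z 0.2734 yaw 86.8 Fback 11.6 Frad -2.8 Fz -3.5 j6 -1.74
```

```bash
python3 -m inch '[{"travel":[0,0.5,0],"dr":[0,0,-2]}]';python3 st.py
```

```text
time: 13.72
tcp_pos: [0.5042, -0.0852, 0.2734]
orientation: [0.141, 3.135, -0.011]
force: [3.1, -12.2, -3.0]
opening: 0.0384
t 13.72 ang 179.3 r 0.1388 z 0.2734 yaw 84.8 Fback 12.2 Frad -3.3 Fz -3.0 j6 -1.69
```

```bash
python3 -m inch '[{"travel":[0.05,0.5,0],"dr":[0,0,-2]}]';python3 st.py
```

```text
time: 13.8
tcp_pos: [0.5044, -0.0803, 0.2734]
orientation: [0.196, 3.133, -0.011]
force: [1.0, -13.6, -2.4]
opening: 0.0385
t 13.80 ang 177.3 r 0.1388 z 0.2734 yaw 82.8 Fback 13.6 Frad -1.6 Fz -2.4 j6 -1.65
```

```bash
python3 -m inch '[{"travel":[0.05,0.5,0],"dr":[0,0,-2]}]';python3 st.py
```

```text
time: 13.88
tcp_pos: [0.5047, -0.0755, 0.2734]
orientation: [0.251, 3.129, -0.011]
force: [1.0, -13.1, -2.0]
opening: 0.0385
t 13.88 ang 175.2 r 0.1388 z 0.2734 yaw 80.8 Fback 12.9 Frad -2.1 Fz -2.0 j6 -1.60
```

About 13 N is mid-window, so I stop here and swing back to the yellow post.

```bash
python3 plan.py $(seq 177 6 219) 221
```

```text
177.0 [-0.05 -0.43]
183.0 [ 0.   -1.45]
189.0 [ 0.15 -1.45]
195.0 [ 0.3  -1.42]
201.0 [ 0.45 -1.38]
207.0 [ 0.59 -1.33]
213.0 [ 0.73 -1.26]
219.0 [ 0.86 -1.18]
221.0 [ 0.31 -0.37]
```

```bash
python3 -m inch '[{"travel":[-0.05,-0.5,0],"dr":[0,0,2]},{"travel":[0,-1.45,0],"dr":[0,0,6]},{"travel":[0.15,-1.45,0],"dr":[0,0,6]},{"travel":[0.3,-1.4,0],"dr":[0,0,6]},{"travel":[0.45,-1.4,0],"dr":[0,0,6]},{"travel":[0.6,-1.3,0],"dr":[0,0,6]},{"travel":[0.75,-1.25,0],"dr":[0,0,5]},{"travel":[0.6,-0.8,0],"dr":[0,0,0]}]';python3 st.py
python3 -m inch '[{"travel":[0.2,-0.3,0],"dr":[0,0,0]},{"travel":[0,0,0],"dr":[0,0,0]}]';python3 st.py;python3 look.py pics/b1.png
```

```text
time: 14.55
tcp_pos: [0.5325, -0.1682, 0.2733]
orientation: [0.762, -3.048, -0.001]
force: [-0.7, 0.8, 0.6]
opening: 0.0388
t 14.55 ang 216.3 r 0.1371 z 0.2733 yaw 118.1 Fback -1.0 Frad 0.1 Fz 0.6 j6 -2.41
time: 14.72
tcp_pos: [0.535, -0.1713, 0.2733]
orientation: [-0.757, 3.049, 0.0]
force: [0.8, 0.3, 0.2]
opening: 0.0386
t 14.72 ang 218.0 r 0.1370 z 0.2733 yaw 117.9 Fback 0.3 Frad -0.8 Fz 0.2 j6 -2.41
```

View pics/b1.png

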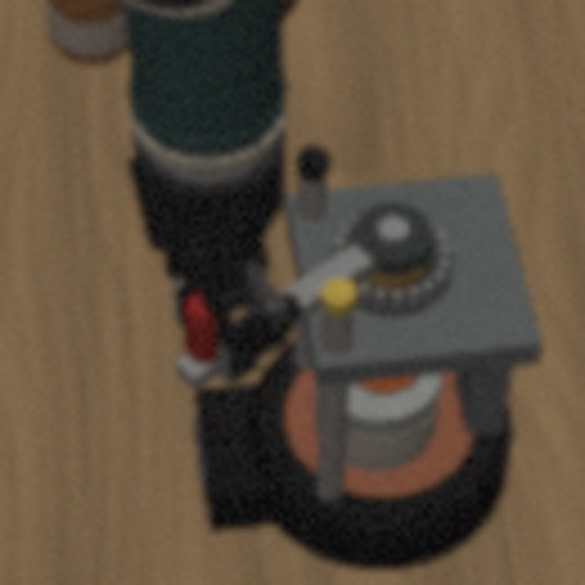

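```bash
python3 -m inch '[{"travel":[0.25,-0.3,0],"dr":[0,0,0]}]';python3 st.py
python3 -m inch '[{"travel":[0.25,-0.3,0],"dr":[0,0,0]}]';python3 st.py
```

```text
time: 14.85
tcp_pos: [0.5368, -0.1734, 0.2733]
orientation: [0.761, -3.048, -0.001]
force: [-1.2, 0.3, 0.5]
opening: 0.0385
t 14.85 ang 219.1 r 0.1369 z 0.2733 yaw 118.0 Fback -1.0 Frad 0.8 Fz 0.5 j6 -2.42
time: 14.93
tcp_pos: [0.5395, -0.1768, 0.2733]
orientation: [0.762, -3.048, -0.001]
force: [-0.0, 1.2, 0.1]
opening: 0.0381
t 14.93 ang 220.9 r 0.1370 z 0.2733 yaw 118.1 Fback -0.9 Frad -0.8 Fz 0.1 j6 -2.42
```

```bash
python3 -m inch '[{"travel":[0.15,-0.2,0],"dr":[0,0,0]}]';python3 st.py;python3 -m inch '[{"travel":[0.15,-0.2,0],"dr":[0,0,0]}]';python3 st.py
```

```text
time: 15.02
tcp_pos: [0.5409, -0.1789, 0.2733]
orientation: [0.762, -3.047, -0.002]
force: [-5.5, 7.7, 3.6]
opening: 0.0385
t 15.02 ang 222.0 r 0.1373 z 0.2733 yaw 118.1 Fback -9.4 Frad -1.1 Fz 3.6 j6 -2.42
time: 15.1
tcp_pos: [0.541, -0.179, 0.2731]
orientation: [0.761, -3.044, -0.01]
force: [-9.4, 12.2, 6.2]
opening: 0.0383
t 15.10 ang 222.0 r 0.1374 z 0.2731 yaw 118.1 Fback -15.4 Frad -1.2 Fz 6.2 j6 -2.43
```

The lever is on the post. Next I back off to the centre of the gap and lift.

```bash
python3 -m inch '[{"travel":[-0.3,0.4,0],"dr":[0,0,0]},{"travel":[-0.35,0.4,0],"dr":[0,0,0]},{"travel":[0,0,0],"dr":[0,0,0]}]';python3 st.py
python3 -m inch '[{"travel":[0,0,1.5],"dr":[0,0,0]},{"travel":[0,0,2.5],"dr":[0,0,0]},{"travel":[0,0,3],"dr":[0,0,0]},{"travel":[0,0,3],"dr":[0,0,0]},{"travel":[-2,2,0],"dr":[0,0,-5]},{"travel":[-2,3,0],"dr":[0,0,-5]},{"travel":[-1,3,0],"dr":[0,0,-5]},{"travel":[-1,3,0],"dr":[0,0,-5]}]'
python3 -m inch '[{"travel":[0,4,0],"dr":[0,0,0]},{"travel":[0,4,0],"dr":[0,0,0]},{"travel":[0,4,0],"dr":[0,0,0]},{"travel":[0,4,0],"dr":[0,0,0]},{"travel":[0,4,0],"dr":[0,0,0]},{"travel":[0,0,0],"dr":[0,0,0]},{"travel":[0,0,0],"dr":[0,0,0]},{"travel":[0,0,0],"dr":[0,0,0]}]'; python3 st.py
python3 look.py pics/b2.png
python3 - <<'E'
from station import eyes
from h import *
c=eyes.camera("top");cv2.imwrite("pics/b3.png",c["color"][:,:,::-1])
E
```

```text
time: 15.35
tcp_pos: [0.5359, -0.1729, 0.2734]
orientation: [-0.763, 3.047, -0.0]
force: [-0.1, 0.4, 0.2]
opening: 0.0384
t 15.35 ang 218.7 r 0.1373 z 0.2734 yaw 118.1 Fback -0.4 Frad -0.2 Fz 0.2 j6 -2.42
time: 16.02
tcp_pos: [0.4756, -0.0629, 0.3739]
orientation: [-0.212, 3.132, -0.001]
force: [-0.1, -0.1, -0.0]
opening: 0.0382
time: 16.68
tcp_pos: [0.4762, 0.1364, 0.3733]
orientation: [-0.224, 3.133, -0.001]
force: [0.0, 0.8, -0.3]
opening: 0.0385
t 16.68 ang 126.7 r 0.2788 z 0.3733 yaw 98.2 Fback -0.5 Frad 0.6 Fz -0.3 j6 -1.48
```

View pics/b2.png

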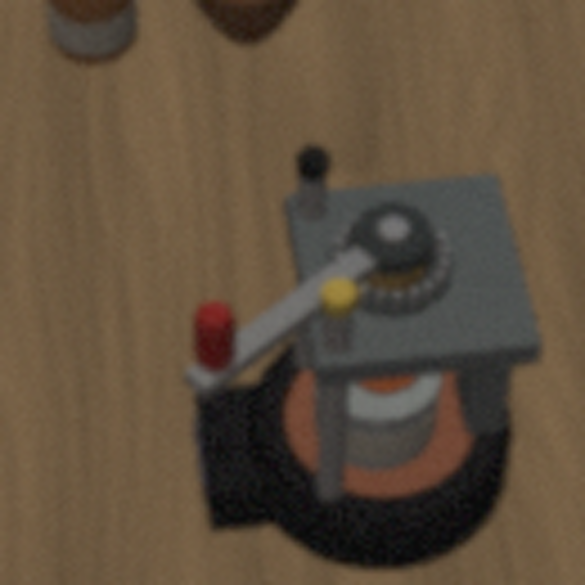

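View pics/b3.png

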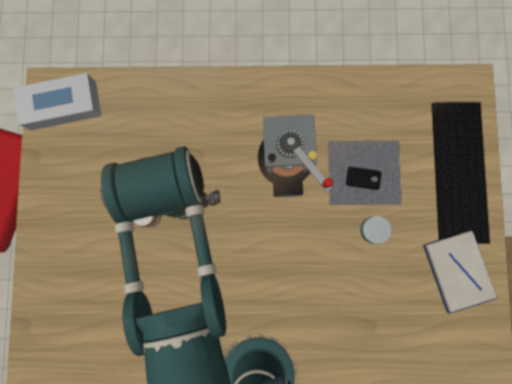

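The lever rests against the yellow post, with the knob at (328,183) in the top view. The foot is on the can and the bystanders are in place, so I'm handing in.

```bash
python3 -c "
from station import order
print(order.finish_job())"
```

```text
the job is handed in; nothing more can be done
None
```

I clamped the can and handed the job in at about 17 s on the robot's clock. The hand-in gives no verdict, so whether it passed is not confirmed.

- **How I worked the lever:** I held the jaws half open around the red knob and drove the lever forward in five strokes. Running free, it took about 6–8 N.
- **Clamping:** On the fourth stroke the force began to climb and the foot stopped moving to the eye. I continued in small steps on the fifth stroke and stopped at about 13 N, the middle of the 11–15 N firm range. Force readings scattered by about 0.5 N. The clamp force on the can was judged only from the lever, not measured directly.
- **Lever position:** I swung it back until the yellow-capped post was clearly felt (about 15 N), then backed off, lifted clear and moved away.
- **Last checks:** The pictures show the lever at the yellow post and the orange foot on the upright can. The mouse and the spare can are where they started. The arm hid the mortar in the last top picture; the final side picture shows only parts of the mortar and jar, apparently unmoved. The force reading is near zero, so the robot is touching nothing.

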